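# Put the cold soldering iron away in its drawer

### The arm

A 7-joint arm with a two-finger parallel gripper is mounted at the origin on the work surface. World frame = base frame: x ahead of the robot, y to its left, z up, the work surface at z = 0. Lengths are in m, angles in degrees, forces in N, time in s.
With the tool pointing down it reaches from about 0.425 to 0.875 m from the base axis. Payload 4.7 kg.
Tool frame: the origin (TCP) lies at the very end of the fingers, on their centre line; the grasp point (between the pads) lies 19 mm behind it; z points along the fingers, y is the line along which they close (so a half turn about z gives the same grasp; the last joint's range is limited). The gripper opens to 87 mm and grips with 3 to 60 N. Pads are 19 mm wide; open, the fingers measure 117 mm over their backs; the gripper's body (75 mm by 190 mm) begins 51 mm behind the grasp point.
Start: joints at [-65.483, 18.392, -4.016, 83.108, 1.295, 78.541, -3.26], TCP at [0.261, 0.595, 0.223] pointing down, gripper open.
Joint ranges: [-163.93, 163.93], [-17.29, 119.83], [-79.2, 71.16], [3.27, 140.29], [-89.18, 269.18], [5.43, 117.66], [-154.24, 154.24]. Speed limits (degrees/s): [147.25, 147.25, 180, 180, 180, 180, 180].

### API

Orientations are given as [roll, pitch, yaw] about the fixed x, y, z axes, in that order (R = Rz(yaw) Ry(pitch) Rx(roll)).
In Python, from cell import get_obs, cams, ticket, finder gives the robot as it stands.
- The arm moves only by the shell command python3 -m creep 'ROWS' [FORCE]. ROWS is text: rows parted by semicolons, each of 5 numbers parted by spaces: the shift along the world's x, y, z in m, then the turn about the world's z in degrees, then the finger opening in m, from 0 to 0.087. A call has 1 to 8 rows; each row shifts and turns the commanded pose from where the row before left it; what a row does not reach is not made up. A row lasts 1/8 s, in which the tool goes at most 62.5 mm and 10.7 degrees, less where a joint would pass 70% of its speed; a pose out of reach is approached as far as the arm can. A call with a gripper value outside its range is refused whole. The fingers move at their own pace and stop on an object; FORCE is the grip in N (left out, the last holds). Time passes only in rows, so rows that do not move let the fingers close. It gives the time, the measured TCP pose, the force, the opening and the grip force at its end, in the units of the state.
- get_obs(): the state, without advancing time (a new reading comes with each control period).
- cams.read_camera(name): name is "scene" or "top"; returns the picture (420x560x3 uint8, red, green, blue); there is no depth.
- cams.calibration(name): a dict with "fx", "fy", "cx", "cy" (pixels), "k1" (the pictures are not rectified: a ray, as slopes to the right and down, at radius r is drawn at 1 + k1 r^2 times it, then the intrinsics apply), "extrinsics" (4x4, takes a point from world to camera coordinates). Camera axes: x right, y down, z forward; pixel columns grow to the right and rows downward; lengths in m; the calibration is good to about 2 mm. A picture is of the moment at which its call begins. calibration takes no time and is no camera call.
- ticket.sign_off(): hands the job in; it is judged then, once.
Trained networks look in the newest picture that a camera, given by its name, has taken for a name from the list of things; names that differ only in an ending like _2 or _b are one class to them, and where a whole thing is asked for, a point or a joint stands for the part that bears it (a point fixed in the world has none). Each returns a list of dicts, best first, with "p" (0 to 1); they miss things now and then, are a little off and sometimes report something else, mostly with a low value. They report only what shows in the picture. A call takes as long as a camera call. They do not tell look-alikes from the thing itself.
- finder.masks_of(name, camera): "mask" (420x560 bool, what is visible of it) and "xy" ([column, row] in pixels, amid what is visible of it).
- finder.tip_of(name, camera): "xy" ([column, row] in pixels: a listed point, or the origin of a listed thing).
The state is a dict: "time_s": time; "qpos": joint angles; "joint_velocities": joint speeds; "effort": joint torques, N m; "tool_pos": TCP position; "tool_rot": TCP orientation; "force": force on the tool from outside, world axes, zero at the start; "wrist_torque": the same for the moment, N m; "grip_width": finger opening in m; "grasp_force": force on a finger pad.
Only numpy, scipy, OpenCV 4.12 (cv2) and the standard library are available. Lean on these libraries where they do the work, as an engineer would, in place of code of your own. Each camera call takes 0.05 s, during which the arm holds its last target. There are 200 camera calls.

### The job

The battery soldering iron with the yellow handle has gone cold: draw it out of its slanted holder, lay it (do not drop it) flat in the open top drawer of the red chest so that the whole of it lies inside, and slide the drawer fully shut without slamming it. Leave both holders, the blue desoldering pump and everything else on the bench where they are.

Things in the scene. Friction and masses are not known exactly. Their poses are not given: they have to be found in the camera images.
- iron: Battery soldering iron, 175 mm, 140 g. Origin: middle of the yellow/black handle; x along it, tip to butt. Handle x -55..55 mm, 24 wide (y), 22 thick (z); flange 27 mm square at x -60..-55; barrel 10 mm diameter to x -105, copper tip to -120. At the start it sags in the tube to about 40 degrees above level, barrel and tip 60 mm down the holder's tube, flange on its mouth, butt up, handle free.
- iron_tip (a point): point of the iron's copper tip, (-120, 0, 0) mm in the iron's frame
- iron_butt (a point): end of the iron's handle, (55, 0, 0) mm in the iron's frame
- iron_holder: The iron's holder: weighted steel stand, loose, 0.9 kg: base 130 x 85 x 14 mm with a white pad, and a square steel tube (20 mm outside, 14 inside, 60 long) slanting up at 45 degrees. Origin: centre of the underside; z up, x the way the tube leans. Centre of the tube's mouth at (10, 0, 85) mm; tube axis along (0.707, 0, 0.707).
- pump_holder: The pump's holder, of the same make: weighted steel stand, loose, 0.9 kg: base 130 x 85 x 14 mm with a white pad, and a square steel tube (20 mm outside, 14 inside, 60 long) slanting up at 45 degrees. Origin: centre of the underside; z up, x the way the tube leans. Centre of the tube's mouth at (10, 0, 85) mm; tube axis along (0.707, 0, 0.707).
- pump: Blue desoldering pump, 176 mm long, with a red plunger knob, standing at a slant in the other holder; same frame as the iron. Not to be moved.
- top_drawer (a joint): opening of the chest's top drawer in m: 0 shut, 0.15 to 0.19 at the start; it slides with about 1 N of friction. The red chest is 280 (deep, x) x 300 (wide, y) x 150 mm (high), fixed, its lower drawer shut, with a clear case of spare tips (28 mm high) fixed on the back half of its top.
- drawer_floor (a point): Top drawer's inner floor, at the middle of its front edge, 85 mm above the bench; moves with it. x: the way it shuts, y across, z up. The inside runs from x = 0 to 235 mm, y = -129 to 129 mm, walls 43 mm high. Front panel: outer face at x = -21 mm, upper edge 52 mm above the floor. Open by q, the inside from x = 0 to q - 6 mm lies clear of the chest's top (65 mm above the floor).
- drawer_handle (a point): middle of the bar handle of the top drawer: 11 mm round aluminium bar, 120 mm long, across the front (along y), 35 mm out from the front panel; about 112 mm above the bench
- multimeter: orange multimeter, 150 x 78 x 36 mm, lying on the bench to the robot's right; origin: centre of its underside. Not to be moved.
- spool: green solder spool, 60 mm diameter, 50 mm high, upright on the bench; origin: centre of its underside. Not to be moved.
- driver: screwdriver with a red handle, lying on the bench near the robot; x runs along it, blade at +x. Not to be moved.
Mind the look-alikes: they are no part of the job. There is more than one size of the iron; the job needs the middle-sized.

How it is judged:
By the outcome, as a careful person would: the job done as asked, in the order asked, and still so for the second after the job is handed in, with the robot touching nothing.
It also fails if it takes over 61 s, if anything falls off the work surface, if the arm or the gripper's body presses on something with over 40 N, if the wrist force passes 120 N, or if a joint passes its speed limit or range.

## Working session

There is one attempt and no reset: what is moved stays moved. The work goes in short steps, Python scripts to look and compute and a shell command to move; the robot and the scene stay as the last step left them, time stands still between calls to the robot, and variables do not carry over. Pictures are saved under pics/ and viewed, at most 10 in all, crops included, and the job is handed in when it is done.

```bash
ls; mkdir -p pics; cat > h.py <<'E'
import numpy as np, cv2
from cell import get_obs, cams, ticket, finder
def cal(n):
    c=cams.calibration(n); return c,np.array(c["extrinsics"])
def proj(n,P):
    c,E=cal(n); p=np.atleast_2d(P)@E[:3,:3].T+E[:3,3]; s=p[:,:2]/p[:,2:]; s=s*(1+c["k1"]*(s**2).sum(1,keepdims=True))
    return s*[c["fx"],c["fy"]]+[c["cx"],c["cy"]]
def ray(n,uv):
    c,E=cal(n); d=(np.array(uv)-[c["cx"],c["cy"]])/[c["fx"],c["fy"]]; s=d.copy()
    for _ in range(20): s=d/(1+c["k1"]*(s@s))
    R=E[:3,:3]; return -R.T@E[:3,3], R.T@np.array([s[0],s[1],1])
def atz(n,uv,z):
    o,d=ray(n,uv); return o+d*(z-o[2])/d[2]
def tri(a,b):
    A=[];B=[]
    for n,uv in (("scene",a),("top",b)):
        o,d=ray(n,uv); d=d/np.linalg.norm(d); M=np.eye(3)-np.outer(d,d); A.append(M);B.append(M@o)
    return np.linalg.lstsq(np.vstack(A),np.hstack(B),rcond=None)[0]
def save(n,f): 
    im=cams.read_camera(n); cv2.imwrite("pics/"+f,im[...,::-1]); return im
E
python3 - <<'E'
from h import *
np.set_printoptions(precision=4,suppress=True)
for n in("scene","top"):
    save(n,n+"1.png"); print(n,ray(n,[280,210]))
    for t in ["iron","iron_tip","iron_butt","iron_holder","pump","pump_holder","drawer_floor","drawer_handle","multimeter","spool","driver"]:
        print(t,[(round(r["p"],2),np.round(r["xy"]).tolist()) for r in finder.tip_of(t,n)])
    print("masks",[(round(r["p"],2),np.round(r["xy"]).tolist(),r["mask"].sum()) for r in finder.masks_of("iron",n)])
print(get_obs())
E
```

```text
pics
scene (array([ 1.1272, -0.2805,  1.1206]), array([-0.5182,  0.2288, -0.8242]))
iron [(0.84, [319.0, 255.0]), (0.8, [305.0, 141.0]), (0.57, [376.0, 200.0])]
iron_tip [(0.55, [357.0, 165.0]), (0.51, [299.0, 235.0])]
iron_butt [(0.76, [389.0, 206.0]), (0.66, [284.0, 133.0]), (0.66, [220.0, 229.0])]
iron_holder [(0.83, [351.0, 210.0]), (0.53, [377.0, 202.0])]
pump [(0.67, [431.0, 149.0]), (0.22, [220.0, 228.0])]
pump_holder [(0.71, [406.0, 168.0])]
drawer_floor [(0.79, [227.0, 254.0])]
drawer_handle [(0.94, [220.0, 228.0])]
multimeter [(0.68, [98.0, 291.0])]
spool [(0.91, [402.0, 272.0])]
driver [(0.9, [202.0, 217.0]), (0.63, [402.0, 273.0])]
masks [(0.84, [312.0, 143.0], np.int64(838)), (0.79, [377.0, 199.0], np.int64(412)), (0.68, [318.0, 252.0], np.int64(293))]
top (array([ 0.4123, -0.0113,  1.2644]), array([ 0.0821,  0.0262, -0.9963]))
iron [(0.83, [203.0, 188.0]), (0.76, [221.0, 310.0]), (0.49, [266.0, 177.0])]
iron_tip [(0.73, [185.0, 261.0]), (0.55, [273.0, 211.0])]
iron_butt [(0.94, [234.0, 335.0]), (0.91, [199.0, 169.0]), (0.67, [259.0, 163.0])]
iron_holder [(0.73, [213.0, 
[... 240 characters left out ...]
)]
driver [(0.58, [348.0, 270.0])]
masks [(0.74, [217.0, 307.0], np.int64(906)), (0.7, [203.0, 187.0], np.int64(506)), (0.56, [268.0, 176.0], np.int64(173))]
{'time_s': 1.3, 'qpos': array([-65.4841,  18.3914,  -4.0167,  83.1062,   1.2941,  78.5406,
        -3.2613]), 'joint_velocities': array([ 0.1334, -0.0427, -0.0392, -0.0701, -0.028 ,  0.0328,  0.1034]), 'effort': array([  0.001 , -49.1114,  -0.4028, -31.2761,  -0.0637,   0.0337,
         0.    ]), 'tool_pos': array([0.2614, 0.5952, 0.2226]), 'tool_rot': array([179.9931,   0.0016, 156.2919]), 'force': array([ 0.0064,  0.1114, -0.721 ]), 'wrist_torque': array([0.0628, 0.0012, 0.0342]), 'grasp_force': 0.0, 'grip_width': 0.08741568732580018}
```

View pictures.

View pics/scene1.png

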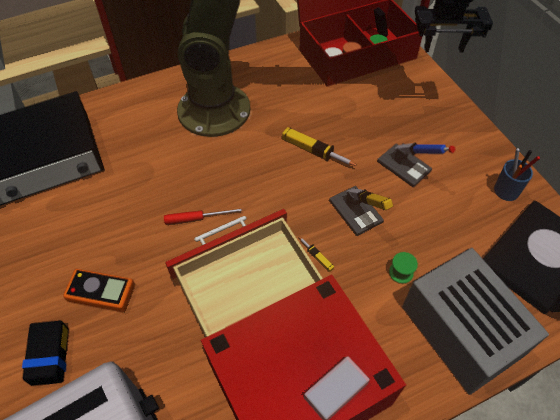

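View pics/top1.png

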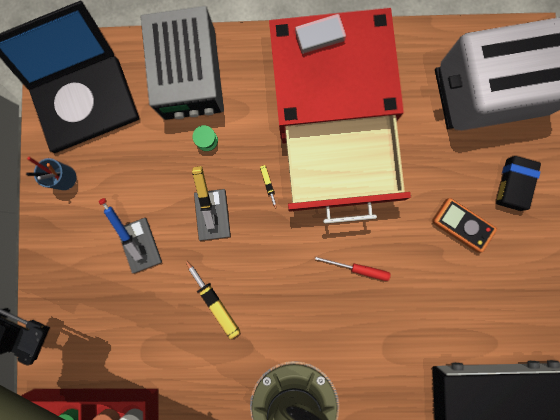

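Three yellow irons are visible. In the top picture, a large one lies on the bench at (217,307), a small one lies beside the chest at (267,178), and one sits slanted in a holder at (203,188). The one in the holder fits: middle-sized, tip down the tube, butt up. The drawer is at (346,160) with its handle at (350,213). The pump is at (118,221), the spool at (205,138). Next I confirm the iron in a crop and measure.

```bash
python3 - <<'E'
from h import *
np.set_printoptions(precision=4,suppress=True)
s=cv2.imread("pics/scene1.png");t=cv2.imread("pics/top1.png")
a=cv2.resize(t[150:250,170:270],(400,400),interpolation=cv2.INTER_CUBIC);b=cv2.resize(s[170:250,315:415][:, :],(400,320),interpolation=cv2.INTER_CUBIC)
b=cv2.copyMakeBorder(b,0,80,0,0,0);cv2.imwrite("pics/crop1.png",np.hstack([a,b]))
print("iron o",tri([376,200],[203,188]),"butt",tri([389,206],[199,169]))
print("holder",atz("scene",[351,210],0),atz("top",[213,214],0), tri([351,210],[213,214]))
print("floor",tri([227,254],[346,195]),atz("top",[346,195],.085),atz("scene",[227,254],.085))
print("handle",atz("scene",[220,228],.112),atz("top",[350,212],.112))
print("handle ends",atz("top",[328,213],.112),atz("top",[375,211],.112))
print("panel top edge",atz("top",[290,208],.137),atz("top",[409,196],.137))
print("small iron",atz("top",[265,167],.01),atz("top",[274,206],.01),"spool",atz("top",[205,138],.05),"pump butt",atz("top",[102,202],.13))
print("big",atz("top",[190,263],.01),"chest front",atz("top",[283,125],.15),atz("top",[402,114],.15))
o,d=ray("scene",[280,210])
E
```

```text
iron o [0.5669 0.2107 0.1225] butt [0.6095 0.215  0.1505]
holder [0.5001 0.1998 0.    ] [0.5099 0.2033 0.    ] [0.5077 0.1981 0.0119]
floor [ 0.5414 -0.1501  0.0895] [ 0.5433 -0.1464  0.085 ] [ 0.5371 -0.1537  0.085 ]
handle [ 0.4816 -0.1471  0.112 ] [ 0.4983 -0.1517  0.112 ]
handle ends [ 0.4972 -0.098   0.112 ] [ 0.4994 -0.2126  0.112 ]
panel top edge [ 0.5094 -0.0057  0.137 ] [ 0.5315 -0.2905  0.137 ]
small iron [0.6326 0.0597 0.01  ] [0.5268 0.0376 0.01  ] spool [0.707 0.214 0.05 ] pump butt [0.5358 0.4556 0.13  ]
big [0.3796 0.2647 0.01  ] chest front [0.709  0.0065 0.15  ] [ 0.728  -0.2792  0.15  ]
```

View pics/crop1.png

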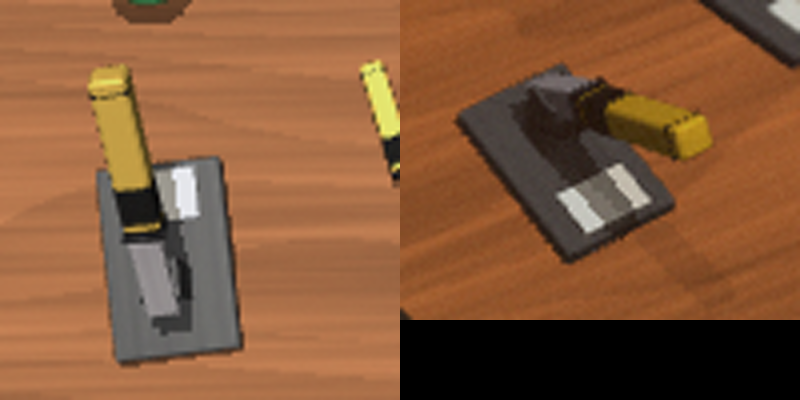

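The crop shows the iron in the holder: black collar near the tube, yellow handle with its butt up at top (199,169). It is mid-sized, so it is the one meant. I'll fit its pose to the masks.

```bash
cat > fit.py <<'E'
from h import *
from scipy.optimize import minimize
np.set_printoptions(precision=4,suppress=True)
def box(x0,x1,w,t): return np.array([[x,y,z] for x in(x0,x1) for y in(-w/2,w/2) for z in(-t/2,t/2)])/1000
HB=[box(-55,55,24,22),box(-60,-55,27,27)]
def T(p,X):
    x,y,z,yaw,pit=p; c,s=np.cos(pit),np.sin(pit); cy,sy=np.cos(yaw),np.sin(yaw)
    R=np.array([[cy,-sy,0],[sy,cy,0],[0,0,1]])@np.array([[c,0,-s],[0,1,0],[s,0,c]])
    return X@R.T+[x,y,z]
S=6
def cost(p,ms):
    r=0
    for n,(m,x0,y0) in ms.items():
        im=np.zeros(m.shape,np.uint8)
        for B in HB:
            q=((proj(n,T(p,B))+.5-[x0,y0])*S*16).astype(np.int32); cv2.fillConvexPoly(im,cv2.convexHull(q),1,shift=4)
        r+=1-(m&(im>0)).sum()/(m|(im>0)).sum()
    return r
E
python3 - <<'E'
from fit import *
ms={}
for n,uv in(("scene",[377,199]),("top",[203,187])):
    cams.read_camera(n)
    m=min(finder.masks_of("iron",n),key=lambda r:np.hypot(*(np.array(r["xy"])-uv)))["mask"]
    ys,xs=np.where(m); x0,y0,x1,y1=xs.min()-15,ys.min()-15,xs.max()+15,ys.max()+15
    print(n,m.sum(),xs.min(),xs.max(),ys.min(),ys.max())
    sm=cv2.GaussianBlur(cv2.resize(m[y0:y1,x0:x1].astype(np.float32),None,fx=S,fy=S,interpolation=cv2.INTER_LINEAR),(0,0),3)>.5
    ms[n]=(sm,x0,y0)
best=None
for yaw in(0,.1,.2):
    r=minimize(cost,[.5669,.2107,.1225,yaw,.7],args=(ms,),method="Nelder-Mead",options=dict(initial_simplex=np.array([.5669,.2107,.1225,yaw,.7])+np.vstack([np.zeros(5),np.diag([.01,.01,.01,.15,.1])]),maxiter=400))
    print(r.fun,r.x[:3],np.degrees(r.x[3:]))
C=np.array([atz("top",q,.014)[:2] for q in([194.2,192.5],[225,189.2],[230.7,237],[200,240.5])])
print("holder",C.mean(0),np.degrees(np.arctan2(*(C[0]+C[1]-C[2]-C[3])[::-1])))
E
```

```text
scene 426 357 392 190 209
top 467 192 211 166 210
0.23344797312515164 [0.5671 0.2115 0.124 ] [ 4.11  40.664]
0.23303570771435633 [0.5675 0.2115 0.1246] [ 3.9705 40.706 ]
0.23352758151994368 [0.5677 0.2114 0.1249] [ 4.0234 40.677 ]
holder [0.507  0.2024] 6.256168002301353
```

```bash
python3 -m creep '0.01 -0.015 0.01 2 0.07; 0.02 -0.025 0.01 2 0.07; 0.03 -0.035 0.01 3 0.07; 0.03 -0.04 0 3 0.07; 0.03 -0.04 0 3 0.07; 0.03 -0.04 0 3 0.07; 0.03 -0.04 0 3 0.07; 0.03 -0.04 0 3 0.07' 25; python3 -m creep '0.03 -0.04 0 3 0.07; 0.03 -0.035 0 3 0.07; 0.02 -0.02 0 0.7 0.07; 0.015 -0.015 0 0 0.07; 0 0 0 0 0.07; 0 0 0 0 0.07'
```

```text
time_s: 2.5
tool_pos: [0.4723, 0.3188, 0.2529]
tool_rot: [180.0, 0.0, 178.4]
force: [0.4, -0.2, 0.2]
grip_width: 0.0702
grasp_force: 0.0
time_s: 3.25
tool_pos: [0.5656, 0.2114, 0.2525]
tool_rot: [180.0, -0.0, -174.9]
force: [-0.6, -0.1, 0.1]
grip_width: 0.0701
grasp_force: 0.0
```

```bash
python3 -m creep '0 -0.001 -0.03 0 0.06; 0 0 -0.04 0 0.06; 0 0 -0.04 0 0.06; 0 0 -0.02 0 0.06; 0 0 -0.0095 0 0.06; 0 0 0 0 0.06'; python3 - <<'E'
from h import *
a=save("scene","s2.png");b=save("top","t2.png")
A=cv2.resize(a[140:260,310:440],(520,480),interpolation=cv2.INTER_CUBIC)
B=cv2.resize(b[150:250,170:240],(280,400),interpolation=cv2.INTER_CUBIC)
B=cv2.copyMakeBorder(B,0,80,0,0,0)
cv2.imwrite("pics/crop2.png",np.hstack([A,B])[...,::-1])
E
```

```text
time_s: 4.0
tool_pos: [0.5658, 0.21, 0.1131]
tool_rot: [180.0, -0.0, -174.9]
force: [0.7, -0.4, -0.1]
grip_width: 0.06
grasp_force: 0.0
```

View pics/crop2.png

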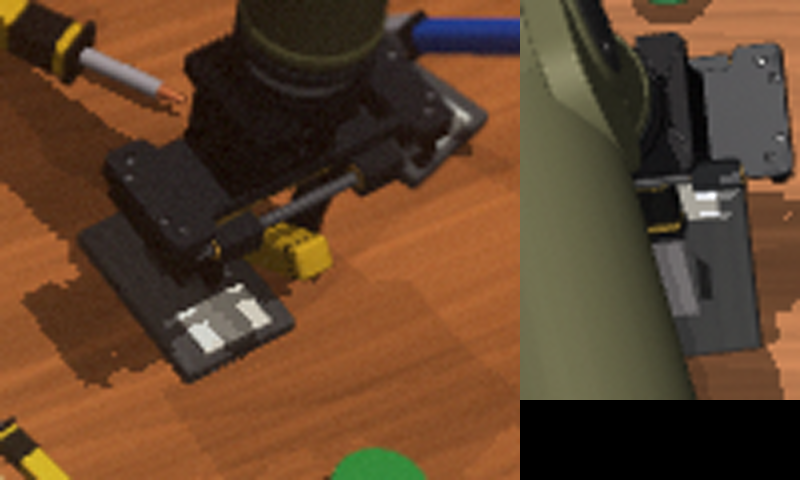

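The crop shows the fingers straddling the yellow handle, whose butt sticks out beyond them at crop (305,250). Nothing has been disturbed, so I close.

```bash
python3 -m creep '0 0 0 0 0.045; 0 0 0 0 0.035; 0 0 0 0 0.028; 0 0 0 0 0.024; 0 0 0 0 0.022' 8;  python3 -m creep '0 0 0 0 0.018; 0 0 0 0 0.015;0 0 0 0 0.015'
```

```text
time_s: 4.72
tool_pos: [0.5666, 0.21, 0.1134]
tool_rot: [179.9, 0.1, -175.0]
force: [0.3, 2.1, 0.3]
grip_width: 0.025
grasp_force: 7.8
time_s: 5.1
tool_pos: [0.5666, 0.2097, 0.1133]
tool_rot: [180.0, 0.0, -175.0]
force: [1.0, 1.8, 0.8]
grip_width: 0.0252
grasp_force: 7.9
```

```bash
python3 -m creep '0 0.001 0 0 0.015; 0 0.0005 0 0 0.015; 0 0 0 0 0.015' 20;  python3 -m creep '0.003 0.0003 0.0027 0 0.015; 0.0045 0.0004 0.004 0 0.015; 0.0045 0.0004 0.004 0 0.015; 0 0 0 0 0.015'
```

```text
time_s: 5.48
tool_pos: [0.5665, 0.2101, 0.1131]
tool_rot: [-180.0, 0.0, -175.0]
force: [0.5, 0.7, 0.9]
grip_width: 0.0243
grasp_force: 19.4
time_s: 5.98
tool_pos: [0.5792, 0.2117, 0.1242]
tool_rot: [180.0, 0.1, -175.0]
force: [-1.5, -0.0, -0.7]
grip_width: 0.0246
grasp_force: 19.4
```

```bash
python3 -m creep '0.006 0.0005 0.0053 0 0.015; 0.0075 0.0007 0.0066 0 0.015; 0.0075 0.0007 0.0066 0 0.015; 0.0075 0.0007 0.0066 0 0.015; 0.0075 0.0007 0.0066 0 0.015; 0.0075 0.0007 0.0066 0 0.015; 0.0075 0.0007 0.0066 0 0.015; 0 0 0 0 0.015';  python3 -m creep '0.0075 0.0007 0.0066 0 0.015; 0.005 0 0.015 0 0.015; 0 0 0.025 0 0.015; 0 0 0.025 0 0.015; 0 0 0.02 0 0.015; 0 0 0.01 0 0.015; 0 0 0 0 0.015'
python3 - <<'E'
from h import *
a=save("scene","s3.png");b=save("top","t3.png")
A=cv2.resize(a[80:260,290:500],(700,600),interpolation=cv2.INTER_CUBIC)
cv2.imwrite("pics/crop3.png",A[...,::-1])
E
```

```text
time_s: 6.98
tool_pos: [0.6303, 0.2165, 0.1694]
tool_rot: [180.0, 0.1, -175.0]
force: [0.2, 0.5, -1.0]
grip_width: 0.0241
grasp_force: 19.4
time_s: 7.85
tool_pos: [0.6422, 0.2172, 0.271]
tool_rot: [180.0, 0.1, -175.0]
force: [-0.6, -0.2, -2.2]
grip_width: 0.0245
grasp_force: 19.4
```

View pics/crop3.png

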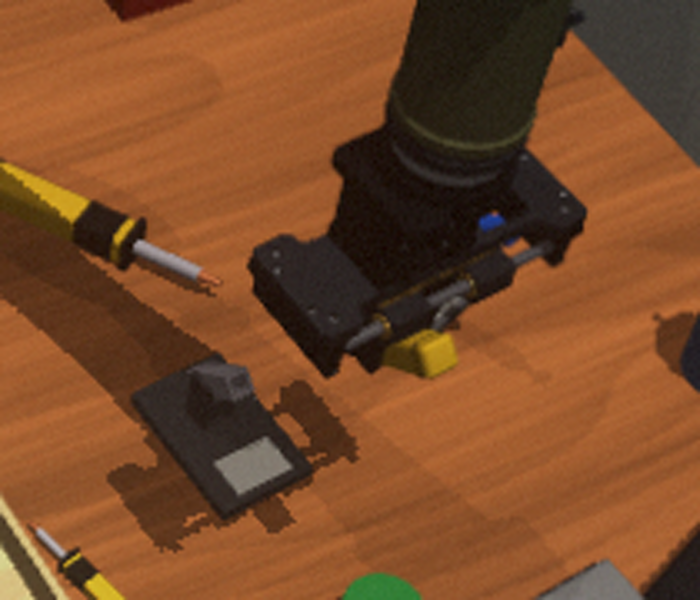

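The iron is out of the tube, held with its butt showing at crop (435,352). The holder stands empty at (220,430) and has not moved. Now I carry it over the drawer.

```bash
python3 -m creep '-0.002 -0.01 0 -4 0.015; -0.002 -0.025 0 -7 0.015; -0.002 -0.035 0 -8 0.015; -0.002 -0.035 0 -8 0.015; -0.002 -0.035 0 -8 0.015; -0.002 -0.035 0 -8 0.015; -0.002 -0.035 0 -8 0.015; -0.002 -0.035 0 -8 0.015'; python3 -m creep '-0.002 -0.035 0 -8 0.015; -0.002 -0.035 0 -8 0.015; -0.002 -0.035 0 -8 0.015; -0.002 -0.025 0 -6 0.015; 0 -0.015 0 -2 0.015; 0 -0.004 0 0 0.015;0 0 0 0 0.015;0 0 0 0 0.015'
python3 - <<'E'
from fit import *
a=save("scene","s4.png");b=save("top","t4.png")
for n in("scene","top"):
  for t in("drawer_floor","drawer_handle"): print(n,t,[(round(r["p"],2),np.round(r["xy"],1).tolist()) for r in finder.tip_of(t,n)])
A=cv2.resize(a[130:350,130:360],(600,574),interpolation=cv2.INTER_CUBIC)
cv2.imwrite("pics/crop4.png",A[...,::-1])
E
```

```text
time_s: 8.95
tool_pos: [0.6251, -0.0289, 0.269]
tool_rot: [-179.9, -0.1, 125.7]
force: [0.1, -0.2, -1.3]
grip_width: 0.0244
grasp_force: 19.4
time_s: 9.95
tool_pos: [0.6183, -0.1753, 0.2701]
tool_rot: [180.0, -0.0, 94.1]
force: [0.7, 0.3, -0.5]
grip_width: 0.0238
grasp_force: 19.4
scene drawer_floor [(0.91, [228.6, 255.1])]
scene drawer_handle []
top drawer_floor [(0.84, [346.8, 199.8]), (0.46, [140.1, 245.5])]
top drawer_handle [(0.85, [348.2, 216.8]), (0.73, [346.6, 196.4])]
```

View pics/crop4.png

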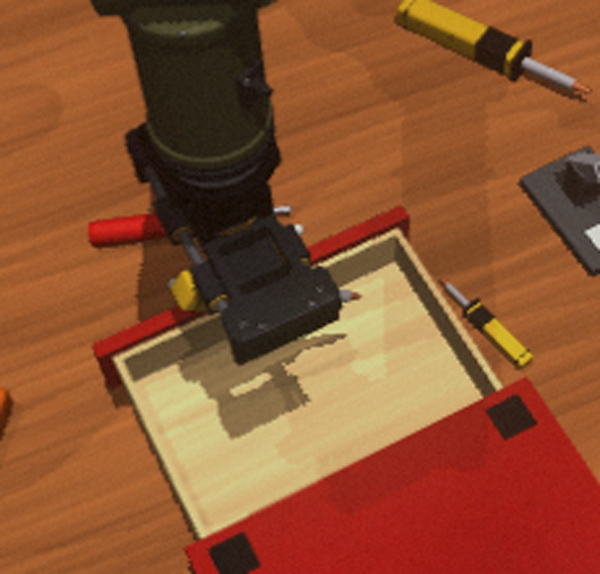

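The iron hangs over the drawer, tip at crop (352,296) and butt at (185,290), well clear of the walls. I lower it.

```bash
python3 -m creep '0 0 -0.01 0 0.015; 0 0 -0.025 0 0.015; 0 0 -0.03 0 0.015; 0 0 -0.025 0 0.015; 0 0 -0.01 0 0.015; 0 0 -0.005 0 0.015; 0 0 0 0 0.015'; python3 -m creep '0 0 -0.003 0 0.015; 0 0 -0.003 0 0.015; 0 0 -0.003 0 0.015; 0 0 -0.003 0 0.015; 0 0 0 0 0.015' 8
```

```text
time_s: 11.12
tool_pos: [0.6182, -0.177, 0.1658]
tool_rot: [180.0, 0.0, 94.0]
force: [-0.6, 0.4, -1.1]
grip_width: 0.0239
grasp_force: 19.8
time_s: 11.75
tool_pos: [0.6178, -0.1768, 0.1531]
tool_rot: [-180.0, -0.0, 94.0]
force: [-0.4, 0.2, -0.3]
grip_width: 0.024
grasp_force: 8.0
```

```bash
python3 -m creep '0 0 -0.004 0 0.015; 0 -0.002 -0.004 0 0.015; 0 -0.002 -0.004 0 0.015; 0 -0.002 -0.004 0 0.015; 0 0 0 0 0.015'; python3 -m creep '0 -0.002 -0.004 0 0.015; 0 -0.002 -0.004 0 0.015; 0 0 -0.004 0 0.015; 0 0 -0.004 0 0.015; 0 0 0 0 0.015'
```

```text
time_s: 12.38
tool_pos: [0.6174, -0.1829, 0.1366]
tool_rot: [-179.9, -0.0, 94.0]
force: [0.6, -0.2, -1.1]
grip_width: 0.0235
grasp_force: 8.0
time_s: 13.0
tool_pos: [0.6176, -0.1866, 0.1207]
tool_rot: [-180.0, -0.0, 94.0]
force: [0.3, 0.5, -0.4]
grip_width: 0.024
grasp_force: 8.0
```

```bash
python3 - <<'E'
from h import *
a=save("scene","s5.png");b=save("top","t5.png")
A=cv2.resize(a[180:310,160:330],(680,520),interpolation=cv2.INTER_CUBIC)
cv2.imwrite("pics/crop5.png",A[...,::-1])
for p in(0,10,20,30,40):
    c,s=np.cos(np.radians(p)),np.sin(np.radians(p)); o=np.array([.6176,-.1866,.1317]); e=np.array([.07*c,-.9976*c,s])
    print(p,(o-.12*e)[2],((proj("scene",[o-.12*e,o+.055*e])-[160,180])*4).round().tolist())
E
```

```text
0 0.1317 [[457.0, 301.0], [162.0, 440.0]]
10 0.11086221867996837 [[454.0, 321.0], [161.0, 431.0]]
20 0.09065758280091976 [[446.0, 342.0], [163.0, 421.0]]
30 0.07170000000000001 [[433.0, 365.0], [168.0, 410.0]]
40 0.05456548683761531 [[415.0, 388.0], [175.0, 399.0]]
```

View pics/crop5.png

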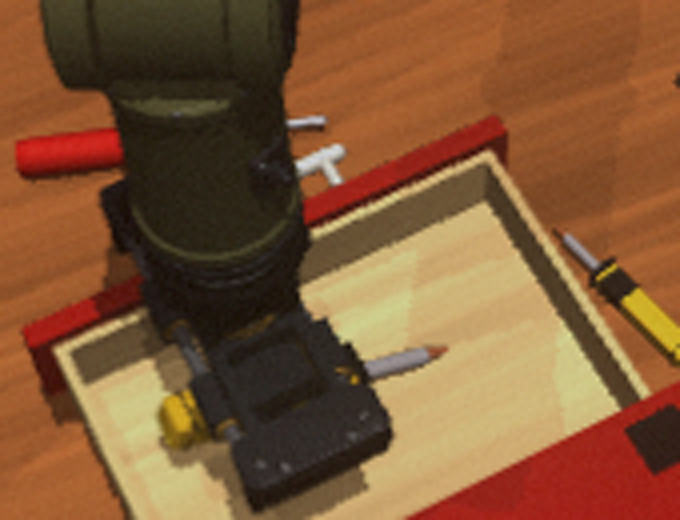

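The tip is at crop (446,350), which matches a pitch of about 20°. It is pivoting in the pads as planned, so I go on down gently.

```bash
python3 -m creep '0 0 -0.004 0 0.015; 0 0 -0.004 0 0.015; 0 0 -0.004 0 0.015; 0 0 -0.004 0 0.015; 0 0 -0.004 0 0.015; 0 0 -0.003 0 0.015; 0 0 0 0 0.015'; python3 -m creep '0 0 -0.002 0 0.015; 0 0 -0.002 0 0.015; 0 0 0 0 0.015';  python3 -m creep '0 0 -0.002 0 0.015; 0 0 0 0 0.015'
```

```text
time_s: 13.98
tool_pos: [0.6178, -0.1868, 0.098]
tool_rot: [-180.0, -0.0, 94.0]
force: [-0.2, -0.2, -0.3]
grip_width: 0.0242
grasp_force: 8.0
time_s: 14.35
tool_pos: [0.6179, -0.1868, 0.0942]
tool_rot: [180.0, -0.0, 94.0]
force: [0.8, -1.1, 0.1]
grip_width: 0.0239
grasp_force: 8.0
time_s: 14.6
tool_pos: [0.6179, -0.1867, 0.0921]
tool_rot: [-180.0, -0.0, 94.0]
force: [-0.1, -0.8, 0.2]
grip_width: 0.0243
grasp_force: 8.0
```

```bash
python3 -m creep '0 0 -0.0015 0 0.015; 0 0 0 0 0.015;0 0 0 0 0.015';  python3 -m creep '0 0 -0.0015 0 0.015; 0 0 0 0 0.015;0 0 0 0 0.015';python3 -m creep '0 0 -0.001 0 0.015; 0 0 0 0 0.015;0 0 0 0 0.015'
```

```text
time_s: 14.98
tool_pos: [0.6178, -0.1866, 0.0906]
tool_rot: [-180.0, -0.0, 94.0]
force: [-0.9, -0.4, -0.6]
grip_width: 0.0236
grasp_force: 8.0
time_s: 15.35
tool_pos: [0.6178, -0.1867, 0.0891]
tool_rot: [-180.0, -0.0, 94.0]
force: [0.1, -0.3, 0.9]
grip_width: 0.0238
grasp_force: 8.0
time_s: 15.72
tool_pos: [0.618, -0.1869, 0.0886]
tool_rot: [180.0, 0.0, 94.0]
force: [0.1, -0.0, 2.3]
grip_width: 0.0237
grasp_force: 8.0
```

```bash
python3 -m creep '0 0 -0.001 0 0.015; 0 0 0 0 0.015;0 0 0 0 0.015';  python3 -m creep '0 0 -0.001 0 0.015; 0 0 0 0 0.015;0 0 0 0 0.015'
```

```text
time_s: 16.1
tool_pos: [0.6188, -0.1868, 0.0885]
tool_rot: [179.9, 0.0, 94.0]
force: [-2.0, -0.0, 6.6]
grip_width: 0.0236
grasp_force: 8.0
time_s: 16.48
tool_pos: [0.6196, -0.1868, 0.0885]
tool_rot: [179.8, 0.0, 94.0]
force: [-0.5, 1.3, 10.0]
grip_width: 0.0236
grasp_force: 8.0
```

```bash
python3 -m creep '0 0 0.0015 0 0.015; 0 0 0 0 0.024; 0 0 0 0 0.026; 0 0 0 0 0.03; 0 0 0 0 0.036; 0 0 0 0 0.044; 0 0 0 0 0.05; 0 0 0 0 0.05'; python3 -m creep '0 0 0.006 0 0.05; 0 0 0.015 0 0.05; 0 0 0.03 0 0.05; 0 0 0.04 0 0.05; 0 0 0.04 0 0.05; 0 0 0.03 0 0.05; -0.02 0 0.02 0 0.05; -0.04 0 0 0 0.05';  python3 -m creep '-0.05 0.01 0 0 0.02; -0.05 0.01 0 0 0; -0.03 0.01 0 0 0; -0.01 0 0 0 0; 0 0 0 0 0;0 0 0 0 0'
python3 - <<'E'
from h import *
a=save("scene","s6.png");b=save("top","t6.png")
A=cv2.resize(a[180:320,150:330],(500,389),interpolation=cv2.INTER_CUBIC)
B=cv2.resize(b[100:240,270:420],(300,280),interpolation=cv2.INTER_CUBIC)
B=cv2.copyMakeBorder(B,0,109,0,0,0)
cv2.imwrite("pics/crop6.png",np.hstack([A,B])[...,::-1])
for n in("scene","top"):
  for t in("drawer_handle","iron_tip","iron_butt"): print(n,t,[(round(r["p"],2),np.round(r["xy"],1).tolist()) for r in finder.tip_of(t,n)])
E
```

```text
time_s: 17.48
tool_pos: [0.6178, -0.1868, 0.0877]
tool_rot: [-180.0, 0.0, 94.0]
force: [1.1, 0.6, -0.9]
grip_width: 0.0487
grasp_force: 0.0
time_s: 18.48
tool_pos: [0.5591, -0.1874, 0.2719]
tool_rot: [179.7, 0.1, 94.0]
force: [-0.9, -0.0, -0.2]
grip_width: 0.0498
grasp_force: 0.0
time_s: 19.23
tool_pos: [0.4188, -0.1573, 0.2691]
tool_rot: [180.0, 0.0, 94.0]
force: [-0.1, -0.4, -0.6]
grip_width: 0.0023
grasp_force: 0.0
scene drawer_handle [(0.76, [221.7, 229.8])]
scene iron_tip [(0.72, [274.0, 261.1]), (0.68, [357.6, 163.8]), (0.5, [297.7, 234.4])]
scene iron_butt [(0.89, [283.8, 131.8]), (0.82, [332.3, 265.8]), (0.6, [204.5, 300.5])]
top drawer_handle [(0.76, [351.3, 217.3])]
top iron_tip [(0.92, [184.0, 261.9]), (0.86, [312.9, 170.5]), (0.71, [271.9, 206.9])]
top iron_butt [(0.89, [232.6, 336.5]), (0.7, [262.4, 163.4]), (0.67, [388.5, 164.4])]
```

View pics/crop6.png

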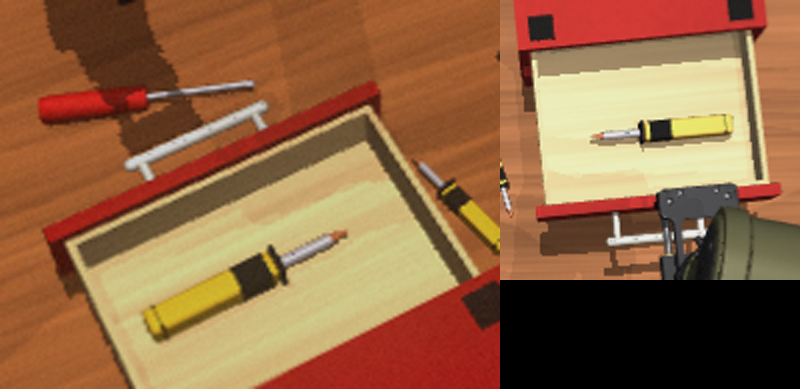

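The iron lies flat in the drawer, tip at crop (345,234) and butt at (150,325), clear of all walls. Next I measure the handle and how far the drawer is open.

```bash
python3 - <<'E'
from h import *
np.set_printoptions(precision=4,suppress=True)
print(tri([221,229],[351.3,217.3]),atz("scene",[221,229],.112),atz("top",[351.3,217.3],.112))
f=lambda a:(150+a[0]*.36,180+a[1]*.36)
e=[atz("scene",f(p),.112) for p in([130,165],[265,107])]; print("ends",e)
print("iron",[atz("scene",f(p),.095) for p in([345,234],[150,330])])
print("chest front edge",atz("top",[283,125],.15),atz("top",[402,114],.15), "scene",atz("scene",[204,346],.15),atz("scene",[329,280],.15))
E
```

```text
[ 0.4864 -0.1502  0.1165] [ 0.4851 -0.1459  0.112 ] [ 0.4853 -0.1544  0.112 ]
ends [array([ 0.4885, -0.206 ,  0.112 ]), array([ 0.4816, -0.0839,  0.112 ])]
iron [array([ 0.6112, -0.0683,  0.095 ]), array([ 0.6257, -0.2399,  0.095 ])]
chest front edge [0.709  0.0065 0.15  ] [ 0.728  -0.2792  0.15  ] scene [ 0.7464 -0.2758  0.15  ] [0.7201 0.0088 0.15  ]
```

```bash
python3 -m creep '0.008 0.004 -0.03 0 0; 0.008 0.003 -0.04 0 0; 0 0 -0.04 0 0; 0 0 -0.04 0 0; 0 0 -0.019 0 0; 0 0 0 0 0'; python3 -m creep '0.008 0 0 0 0; 0.006 0 0 0 0; 0.004 0 0 0 0; 0.004 0 0 0 0; 0.004 0 0 0 0; 0.004 0 0 0 0;0 0 0 0 0'
```

```text
time_s: 20.38
tool_pos: [0.4326, -0.1497, 0.0985]
tool_rot: [-179.8, -0.0, 94.0]
force: [0.3, -0.4, -0.3]
grip_width: 0.0003
grasp_force: 0.0
time_s: 21.25
tool_pos: [0.4641, -0.1499, 0.0998]
tool_rot: [-180.0, 0.0, 94.0]
force: [-0.4, -0.6, 0.4]
grip_width: 0.0005
grasp_force: 0.0
```

```bash
python3 -m creep '0.003 0 0 0 0; 0.004 0.0003 0 0 0; 0.005 0.0003 0 0 0; 0.006 0.0004 0 0 0; 0.007 0.0005 0 0 0; 0.007 0.0005 0 0 0; 0.007 0.0005 0 0 0; 0.007 0.0005 0 0 0';python3 -m creep '0.007 0.0005 0 0 0; 0.007 0.0005 0 0 0; 0.007 0.0005 0 0 0; 0.007 0.0005 0 0 0; 0.007 0.0005 0 0 0; 0.007 0.0005 0 0 0; 0.007 0.0005 0 0 0; 0.007 0.0005 0 0 0'; python3 -m creep '0.007 0.0005 0 0 0; 0.007 0.0005 0 0 0; 0.007 0.0005 0 0 0; 0.007 0.0005 0 0 0; 0.006 0.0004 0 0 0; 0.005 0.0003 0 0 0; 0.004 0.0003 0 0 0; 0.003 0 0 0 0'
python3 - <<'E'
from h import *
b=save("top","t7.png");a=save("scene","s7.png")
B=cv2.resize(a[150:350,130:410],(784,560),interpolation=cv2.INTER_CUBIC)
cv2.imwrite("pics/crop7.png",B[...,::-1])
E
```

```text
time_s: 22.25
tool_pos: [0.5104, -0.1467, 0.0997]
tool_rot: [-180.0, 0.0, 94.0]
force: [-2.4, -0.6, 1.3]
grip_width: 0.0003
grasp_force: 0.6
time_s: 23.25
tool_pos: [0.5663, -0.1427, 0.0998]
tool_rot: [180.0, -0.0, 94.0]
force: [-1.5, 0.0, 0.0]
grip_width: 0.0002
grasp_force: 0.6
time_s: 24.25
tool_pos: [0.6121, -0.1398, 0.0998]
tool_rot: [180.0, 0.0, 94.0]
force: [-0.2, 0.2, -0.6]
grip_width: 0.0008
grasp_force: 0.5
```

View pics/crop7.png

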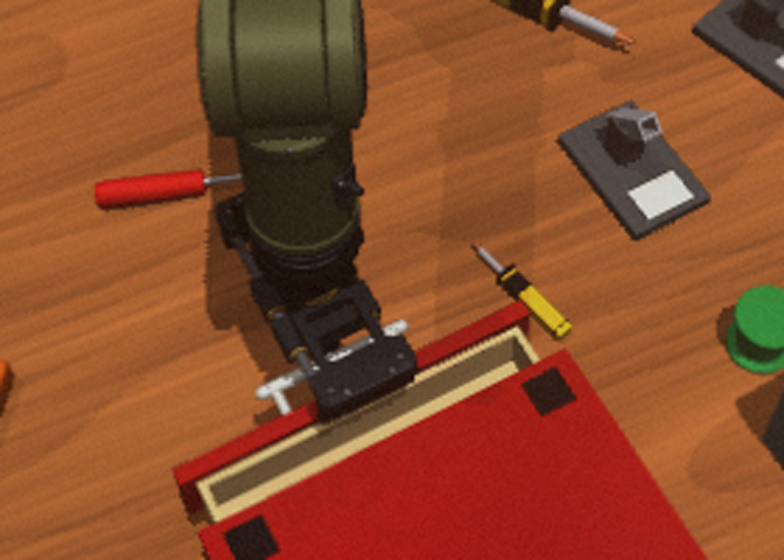

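The drawer has a gap of about 40 mm left, and the small iron at crop (535,300) is clear of the panel. I slow down for the end.

```bash
python3 -m creep '0.003 0.0002 0 0 0; 0.004 0.0003 0 0 0; 0.004 0.0003 0 0 0; 0.004 0.0003 0 0 0; 0.004 0.0003 0 0 0; 0.003 0.0002 0 0 0; 0.003 0.0002 0 0 0; 0.002 0 0 0 0';python3 -m creep '0.002 0 0 0 0; 0.002 0.0005 0 0 0; 0.002 0 0 0 0;0.002 0 0 0 0'; python3 -m creep '0.002 0 0 0 0; 0.002 0.0005 0 0 0'
```

```text
time_s: 25.35
tool_pos: [0.639, -0.138, 0.0997]
tool_rot: [-180.0, -0.0, 94.0]
force: [-2.3, 0.3, 1.0]
grip_width: 0.0006
grasp_force: 0.5
time_s: 25.85
tool_pos: [0.647, -0.1374, 0.0998]
tool_rot: [180.0, -0.0, 94.0]
force: [-1.5, 0.1, 0.7]
grip_width: 0.0004
grasp_force: 0.5
time_s: 26.1
tool_pos: [0.651, -0.1371, 0.0998]
tool_rot: [-180.0, 0.0, 94.0]
force: [-0.6, -0.0, 0.2]
grip_width: 0.0003
grasp_force: 0.5
```

```bash
python3 -m creep '0.002 0 0 0 0; 0.002 0 0 0 0'; python3 -m creep '0.002 0 0 0 0'; python3 -m creep '0.002 0 0 0 0'
```

```text
time_s: 26.35
tool_pos: [0.655, -0.1368, 0.0997]
tool_rot: [-180.0, -0.0, 94.0]
force: [-0.3, 0.4, -0.9]
grip_width: 0.0006
grasp_force: 0.5
time_s: 26.48
tool_pos: [0.6556, -0.1368, 0.0997]
tool_rot: [-179.8, -0.1, 94.0]
force: [-7.4, 1.7, 4.0]
grip_width: 0.0006
grasp_force: 3.9
time_s: 26.6
tool_pos: [0.6556, -0.1367, 0.0996]
tool_rot: [-179.6, -0.1, 94.0]
force: [-13.6, 1.0, 8.6]
grip_width: 0.0003
grasp_force: 6.5
```

```bash
python3 -m creep '0 0 0 0 0; -0.003 0 0 0 0; -0.01 0 0 0 0; -0.03 0 0 0 0; -0.04 0 0 0 0; -0.04 0 0.01 0 0; -0.03 0 0.03 0 0; 0 0.02 0.04 0 0'; python3 -m creep '-0.01 0.05 0.05 0 0; 0 0.055 0.03 0 0; 0 0.055 0 0 0; 0 0.055 0 0 0; 0 0.03 0 0 0; 0 0.01 0 0 0; 0 0 0 0 0'
python3 - <<'E'
from h import *
a=save("scene","s8.png");b=save("top","t8.png")
B=cv2.resize(b,(400,300)); A=cv2.resize(a,(400,300))
C=cv2.resize(a[200:350,150:350],(400,300),interpolation=cv2.INTER_CUBIC);D=cv2.resize(b[90:240,240:440],(400,300),interpolation=cv2.INTER_CUBIC)
cv2.imwrite("pics/fin.png",np.vstack([np.hstack([A,B]),np.hstack([C,D])])[...,::-1])
for n in("scene","top"): print(n,[(t,[np.round(r["xy"]).tolist() for r in finder.tip_of(t,n)][:1]) for t in("drawer_handle","pump","pump_holder","iron_holder","spool","multimeter","driver")])
E
```

```text
time_s: 27.6
tool_pos: [0.5029, -0.1188, 0.1799]
tool_rot: [-179.9, -0.0, 93.7]
force: [1.2, 1.9, 0.7]
grip_width: 0.0006
grasp_force: 0.0
time_s: 28.48
tool_pos: [0.4973, 0.1309, 0.2535]
tool_rot: [180.0, 0.0, 94.0]
force: [-0.2, 0.5, -0.2]
grip_width: 0.0009
grasp_force: 0.0
scene [('drawer_handle', [[257.0, 294.0]]), ('pump', [[430.0, 149.0]]), ('pump_holder', [[402.0, 165.0]]), ('iron_holder', [[353.0, 211.0]]), ('spool', [[404.0, 273.0]]), ('multimeter', [[101.0, 292.0]]), ('driver', [[202.0, 219.0]])]
top [('drawer_handle', [[342.0, 142.0]]), ('pump', [[120.0, 223.0]]), ('pump_holder', [[142.0, 246.0]]), ('iron_holder', []), ('spool', [[208.0, 139.0]]), ('multimeter', [[340.0, 142.0]]), ('driver', [[352.0, 268.0]])]
```

View pics/fin.png

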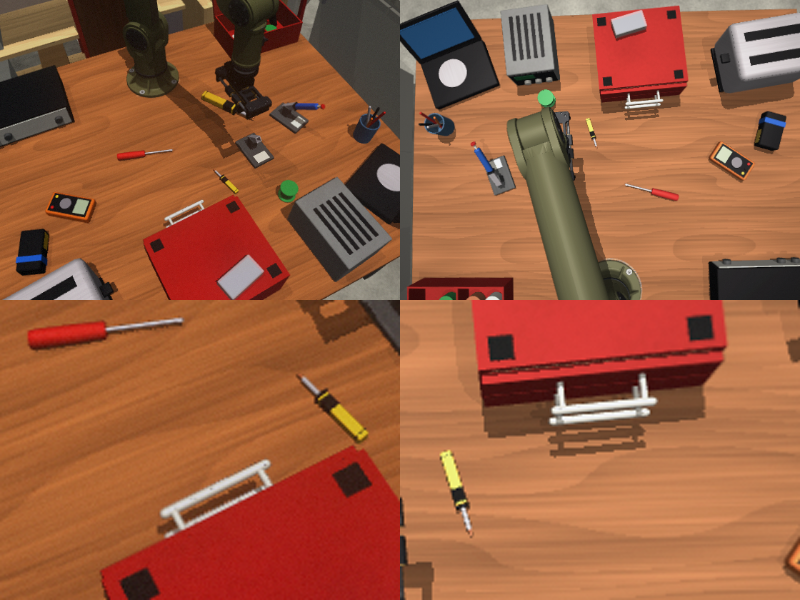

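The final views show the drawer flush, with its handle directly above the lower one at top (342,142). Everything else is in its original place and the arm is clear, so I hand in.

```bash
python3 -c "
from cell import ticket
print(ticket.sign_off())"
```

```text
the job is handed in; nothing more can be done
None
```

The middle-sized iron was laid flat in the top drawer, which was then slid gently shut; nothing else appears moved, and the job was handed in at about 29 s (verdict not shown).

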